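Put the hole saws back on their fitted inserts

TASK

The four hole saws were left in any order on the dowel rack after use. Move them one by one to the storage tray, each down over the post that was turned for it - the thickest post for the largest saw, the next thickest for the next largest, and so on - so that every saw stands upright with all its teeth on its own wooden block.

Things in the scene. Friction and masses are not known exactly. Their poses are not given: they have to be found in the camera images.
- saw_30: the smallest of four hole saws: a plain steel cup 30 mm in outside diameter and 42 mm tall, bore 25 mm, open below, standing on its teeth, about 60 g (varies), with a closed flat plate on top (a dark arbor hole in its middle; the bore inside is 38 mm deep). Origin on its axis at the level of the teeth (the bottom), z up; it is round, so its yaw means nothing
- saw_38: the second smallest of four hole saws: a plain steel cup 38 mm in outside diameter and 42 mm tall, bore 33 mm, open below, standing on its teeth, about 84 g (varies), with a closed flat plate on top (a dark arbor hole in its middle; the bore inside is 38 mm deep). Origin on its axis at the level of the teeth (the bottom), z up; it is round, so its yaw means nothing
- saw_48: the second largest of four hole saws: a plain steel cup 48 mm in outside diameter and 42 mm tall, bore 43 mm, open below, standing on its teeth, about 114 g (varies), with a closed flat plate on top (a dark arbor hole in its middle; the bore inside is 38 mm deep). Origin on its axis at the level of the teeth (the bottom), z up; it is round, so its yaw means nothing
- saw_60: the largest of four hole saws: a plain steel cup 60 mm in outside diameter and 42 mm tall, bore 55 mm, open below, standing on its teeth, about 150 g (varies), with a closed flat plate on top (a dark arbor hole in its middle; the bore inside is 38 mm deep). Origin on its axis at the level of the teeth (the bottom), z up; it is round, so its yaw means nothing
- insert_30: insert for the 30 mm saw: a wooden block 66 x 66 x 18 mm with a turned upright post 9 mm thick and 28 mm tall in its middle (chamfered top; the saw has 8 mm of play over it all round), fixed in the storage tray. Origin under the centre of the block, z up; the block's top, on which the saw's teeth stand, is 18 mm above the origin and the post's top 46 mm above it; x points across the tray, y along the row of inserts
- insert_38: insert for the 38 mm saw: a wooden block 66 x 66 x 18 mm with a turned upright post 17 mm thick and 28 mm tall in its middle (chamfered top; the saw has 8 mm of play over it all round), fixed in the storage tray. Origin under the centre of the block, z up; the block's top, on which the saw's teeth stand, is 18 mm above the origin and the post's top 46 mm above it; x points across the tray, y along the row of inserts
- insert_48: insert for the 48 mm saw: a wooden block 66 x 66 x 18 mm with a turned upright post 27 mm thick and 28 mm tall in its middle (chamfered top; the saw has 8 mm of play over it all round), fixed in the storage tray. Origin under the centre of the block, z up; the block's top, on which the saw's teeth stand, is 18 mm above the origin and the post's top 46 mm above it; x points across the tray, y along the row of inserts
- insert_60: insert for the 60 mm saw: a wooden block 66 x 66 x 18 mm with a turned upright post 39 mm thick and 28 mm tall in its middle (chamfered top; the saw has 8 mm of play over it all round), fixed in the storage tray. Origin under the centre of the block, z up; the block's top, on which the saw's teeth stand, is 18 mm above the origin and the post's top 46 mm above it; x points across the tray, y along the row of inserts
- dowel_rack: fixed wooden board 70 x 290 x 18 mm with four like dowels 9 mm thick and 27 mm tall in a row, 68 mm apart; at the start one saw hangs over each dowel, its teeth on the board. Origin under the board's centre, z up, y along the row, x across it. The storage tray (80 x 284 mm, its rim 23 mm high and flush with the tops of its inserts, which stand 68 mm apart) lies roughly parallel to it, on its left or its right; both rows run away from the robot
There are look-alikes about, which are no part of the job. What is shaped like the saw_38 but purple is not meant. What is shaped like the saw_48 but turquoise is not meant.

How it is judged:
By the outcome, as a careful person would: the job done as asked, in the order asked, and still so for the second after the job is handed in, with the robot touching nothing.
It also fails if it takes over 86 s, if anything falls off the work surface, if the arm or the gripper's body presses on something with over 40 N, if the wrist force passes 120 N, or if a joint passes its speed limit or range.

ROBOT

A 6-joint arm with a two-finger parallel gripper is mounted at the origin on a cart in front of the work surface, level with it; the furniture and walls round the work are solid. World frame = base frame: x ahead of the robot, y to its left, z up, the work surface at z = 0. Lengths are in mm, angles in rad, forces in N, time in s.
With the tool pointing down it reaches from about 275 to 1000 mm from the base axis. Payload 8.4 kg.
Tool frame: the origin (TCP) lies at the very end of the fingers, on their centre line; the grasp point (between the pads) lies 19 mm behind it; z points along the fingers, y is the line along which they close (so a half turn about z gives the same grasp; the last joint's range is limited). The gripper opens to 85 mm and grips with 20 to 120 N. Pads are 22 mm wide; open, the fingers measure 114 mm over their backs; the gripper's body (76 mm by 85 mm) begins 54 mm behind the grasp point. The pads swing forward as they close: fully open they stand 13 mm farther back than shut.
Start: joints at [-1.305, 0.353, 1.633, -0, 1.155, -0.002], TCP at [165.38, -602.725, 231.281] pointing down, gripper open.
Joint ranges: [-2.63, 2.63], [-0.92, 2.1], [0.06, 2.66], [-1.3, 4.44], [0, 2.69], [-3.02, 3.02]. Speed limits (rad/s): [2.22, 2.22, 2.79, 3.14, 3.14, 3.14].

INTERFACE

Orientations are given as [roll, pitch, yaw] about the fixed x, y, z axes, in that order (R = Rz(yaw) Ry(pitch) Rx(roll)).
In Python, from rig import r, vision gives the robot as it stands. The module is installed in compiled form; this text tells all that it offers.
- The arm moves only by the tool play_rows, never from a script. Its argument "steps" is a list of rows, each an object with "delta_pos": the shift along the tool's x, y, z in cm, a list of three; "yaw": the turn about the tool's z in rad; "jaw": the opening in per cent of the stroke, from 0 (shut) to 100 (fully open). A call has exactly 8 rows; each row is the pose to reach, as a shift and turn from the pose commanded when the call began, along the tool's axes at that moment; what a row does not reach only later rows make up. A row lasts 1/10 s, in which the tool goes at most 50 mm and 8.59 degrees, less where a joint would pass 70% of its speed; a pose out of reach is approached as far as the arm can. A call with a gripper value outside its range is refused whole. The fingers move at their own pace and stop on an object; "grip_force" is the grip in N (left out, the last holds). Time passes only in rows, so rows that repeat a pose let the fingers close, or fill a call up. It gives the time, the measured TCP pose, the force, the opening and the grip force at its end, in the units of the state.
- r.sense(): the state, without advancing time (a new reading comes with each control period).
- vision.grab_frame(name): name is "scene" or "top"; returns (picture, depth): 400x640x3 uint8, red, green, blue; 400x640 float32, mm along the optical axis (not along the pixel's ray), 0 where there is no reading.
- vision.calibration(name): a dict with "mtx" (3x3 intrinsics, pixels), "extrinsics" (4x4, takes a point from camera to world coordinates). Camera axes: x right, y down, z forward; pixel columns grow to the right and rows downward; lengths in mm; the calibration is good to about 2 mm. A picture is of the moment at which its call begins. calibration takes no time and is no camera call.
- r.sign_off(): hands the job in; it is judged then, once.
Trained networks look in the newest picture that a camera, given by its name, has taken for a name from the list of things; names that differ only in an ending like _2 or _b are one class to them, and where a whole thing is asked for, a point or a joint stands for the part that bears it (a point fixed in the world has none). Each returns a list of dicts, best first, with "conf" (0 to 1); they miss things now and then, are a little off and sometimes report something else, mostly with a low value. They report only what shows in the picture. A call takes as long as a camera call. They do not tell look-alikes from the thing itself.
- vision.cut_out(camera, thing): "region" (400x640 bool, what is visible of it) and "uv" ([column, row] in pixels, amid what is visible of it).
- vision.landmark_of(camera, thing): "uv" ([column, row] in pixels: a listed point, or the origin of a listed thing).
The state is a dict: "clock": time; "qpos": joint angles; "qvel": joint speeds; "joint_efforts": joint torques, N m; "eef_pos": TCP position; "tcp_rot": TCP orientation; "contact_force": force on the tool from outside, world axes, zero at the start; "wrist_torque": the same for the moment, N m; "opening": opening from 0.0 (shut) to 1.0 (fully open); "grasp_force": force on a finger pad.
Only numpy, scipy, OpenCV 4.12 (cv2) and the standard library are available. Lean on these libraries where they do the work, as an engineer would, in place of code of your own. Each camera call takes 0.05 s, during which the arm holds its last target. There are 200 camera calls.

## Working session

There is one attempt and no reset: what is moved stays moved. The work goes in short steps, Python scripts to look and compute and a tool call to move; the robot and the scene stay as the last step left them, time stands still between calls to the robot, and variables do not carry over. Pictures are saved under pics/ and viewed, at most 14 in all, crops included, and the job is handed in when it is done.

Besides the shell and the picture viewer there is one more tool, called by a JSON object that holds its "op" and its "data", one argument or row to a line. play_rows: Moves the arm, as the interface text tells. Its arguments: {"type":"object","properties":{"steps":{"type":"array"},"grip_force":{"type":"number"}},"required":["steps"]}

```bash
mkdir -p pics; python3 - <<'E'
from rig import r, vision
import cv2, numpy as np
for n in ("top","scene"):
    p,d=vision.grab_frame(n); cv2.imwrite(f"pics/{n}0.png",p[:,:,::-1]); np.savez(f"{n}0.npz",p=p,d=d)
    c=vision.calibration(n); print(n,np.round(c["mtx"],1).tolist(),np.round(c["extrinsics"],3).tolist())
print(r.sense())
E
```

```text
top [[363.6, 0.0, 321.6], [0.0, 363.6, 200.8], [0.0, 0.0, 1.0]] [[0.015, -0.999, 0.037, 473.425], [-0.999, -0.017, -0.033, 135.914], [0.033, -0.036, -0.999, 884.873], [0.0, 0.0, 0.0, 1.0]]
scene [[467.1, 0.0, 319.1], [0.0, 467.1, 204.6], [0.0, 0.0, 1.0]] [[0.73, 0.448, -0.516, 943.869], [0.684, -0.477, 0.552, -335.427], [0.001, -0.756, -0.655, 607.469], [0.0, 0.0, 0.0, 1.0]]
{'clock': 0.1, 'qpos': array([-1.30536627e+00,  3.53579878e-01,  1.63406542e+00,  1.42129244e-05,
        1.15521425e+00, -2.40176803e-03]), 'qvel': array([ 0.00011879, -0.00131876, -0.00341493, -0.00123628,  0.00114502,
       -0.00011197]), 'joint_efforts': array([ 9.45967840e-04, -6.06356406e+01, -3.42820680e+01,  6.45025307e-05,
        4.06809209e-03,  1.14256713e-05]), 'eef_pos': array([ 165.28966813, -602.29546196,  230.63372349]), 'tcp_rot': array([-3.14032580e+00, -1.60385970e-05,  2.67826072e-01]), 'contact_force': array([-0.28776019, -0.6035672 , -0.13055475]), 'wrist_torque': array([-0.05836495, -0.0047894 ,  0.02532179]), 'grasp_force': 0.0, 'opening': 0.9980717448862673}
```

View pics/top0.png

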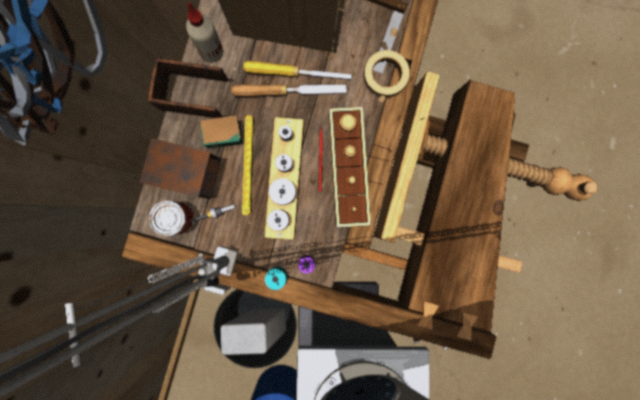

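View pics/scene0.png

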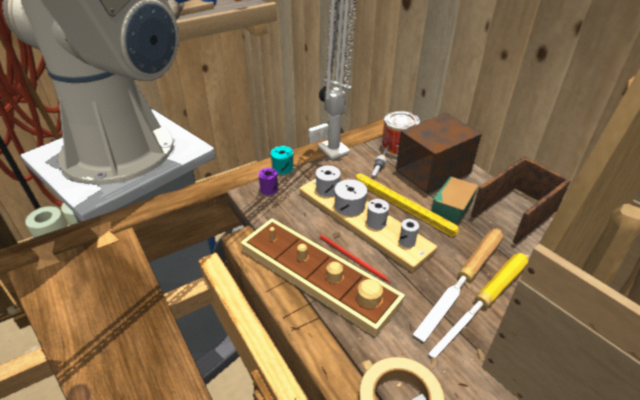

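The top view shows these candidates:

| Thing | Pixel (top view) |
|---|---|
| saw_30 | (286,131) |
| saw_38 | (284,162) |
| saw_60 | (283,191) |
| saw_48 | (278,220) |
| Look-alike, purple | (306,265) |
| Look-alike, turquoise | (275,278) |
| Post for saw_60 | (347,121) |
| Post for saw_48 | (350,151) |
| Post for saw_38 | (352,180) |
| Post for saw_30 | (354,209) |

I choose the four steel saws on the yellow rack. The look-alikes are coloured and stand off the rack. A tall lamp post stands at (226,262).

```bash
cat > h.py <<'E'
from rig import r, vision
import numpy as np, cv2
def cloud(n,d):
    c=vision.calibration(n);K,E=c["mtx"],np.array(c["extrinsics"])
    v,u=np.mgrid[:400,:640]
    P=np.stack([(u-K[0][2])/K[0][0]*d,(v-K[1][2])/K[1][1]*d,d,np.ones_like(d)],-1)@E.T
    P=P[...,:3]; P[d<=0]=np.nan; return P
def at(n,uv,z):
    c=vision.calibration(n);K,E=c["mtx"],np.array(c["extrinsics"])
    ray=E[:3,:3]@np.array([(uv[0]-K[0][2])/K[0][0],(uv[1]-K[1][2])/K[1][1],1]);o=E[:3,3]
    return o+ray*(z-o[2])/ray[2]
E
python3 - <<'E'
from h import *
for n in ("top","scene"):
    f=np.load(n+"0.npz");P=cloud(n,f["d"])
    z=P[...,2];roi=(P[...,0]>380)&(P[...,0]<780)&(P[...,1]>-50)&(P[...,1]<260)
    print(n,"table z",np.nanmedian(z[roi&(z<8)]))
    for lo,hi in ((53,70),(40,58)):
        m=(roi&(z>lo)&(z<hi)).astype(np.uint8)
        k,l,s,ce=cv2.connectedComponentsWithStats(m)
        for i in range(1,k):
            if s[i,4]>8:
                q=P[l==i]; a,b=np.percentile(q,2,0),np.percentile(q,98,0)
                c,rad=cv2.minEnclosingCircle(q[:,:2].astype(np.float32))
                print(lo,s[i,4],ce[i].round(0),"med",np.median(q,0).round(0),"mid",((a+b)/2).round(0),"ext",(b-a).round(0),"circ",np.round(c,0),round(rad))
for n in ("saw_60","saw_48","saw_38","saw_30"):
    print(n,[(round(x["conf"],2),np.round(x["uv"]),at("top",x["uv"],18).round()) for x in vision.landmark_of("top",n)[:3]])
for n in ("insert_60","insert_48","insert_38","insert_30"):
    print(n,[(round(x["conf"],2),np.round(x["uv"]),at("top",x["uv"],5).round()) for x in vision.landmark_of("top",n)[:3]])
p=np.load("top0.npz")["p"][100:290,240:400]
cv2.imwrite("pics/crop.png",cv2.resize(p[:,:,::-1],None,fx=3,fy=3,interpolation=2))
E
```

```text
top table z -0.7403631690298766
53 134 [285. 131.] med [662. 195.  59.] mid [662. 195.  59.] ext [28. 27.  6.] circ [662. 196.] 15
53 216 [283. 162.] med [591. 198.  59.] mid [592. 197.  59.] ext [34. 33.  6.] circ [592. 198.] 19
53 538 [282. 191.] med [525. 199.  59.] mid [526. 200.  59.] ext [52. 52.  6.] circ [525. 200.] 30
53 347 [277. 219.] med [461. 209.  59.] mid [460. 208.  60.] ext [43. 43.  6.] circ [460. 209.] 24
40 209 [347. 122.] med [690.  50.  49.] mid [691.  51.  48.] ext [35. 35. 11.] circ [691.  51.] 19
40 31 [285. 136.] med [652. 196.  53.] mid [654. 195.  49.] ext [14. 28. 17.] circ [657. 195.] 14
40 103 [349. 150.] med [623.  46.  48.] mid [624.  46.  48.] ext [24. 23. 11.] circ [624.  45.] 13
40 17 [287. 169.] med [574. 189.  51.] mid [579. 191.  49.] ext [14. 22. 17.] circ [580. 192.] 13
40 41 [351. 179.] med [556.  41.  49.] mid [556.  41.  48.] ext [14. 14.  9.] circ [556.  40.] 8
40 13 [276. 189.] med [529. 213.  57.] mid [529. 213.  56.] ext [ 9. 13.  3.] circ [528. 213.] 8
40 10 [292. 198.] med [509. 176.  54.] mid [509. 178.  50.] ext [15. 11. 16.] circ [
[... 2235 characters left out ...]
7, array([353., 209.]), array([487.,  31.,   5.])), (0.91, array([350., 156.]), array([617.,  39.,   5.])), (0.72, array([349., 126.]), array([691.,  43.,   5.]))]
insert_48 [(0.97, array([353., 209.]), array([487.,  31.,   5.])), (0.91, array([350., 156.]), array([617.,  39.,   5.])), (0.72, array([349., 126.]), array([691.,  43.,   5.]))]
insert_38 [(0.97, array([353., 209.]), array([487.,  31.,   5.])), (0.91, array([350., 156.]), array([617.,  39.,   5.])), (0.72, array([349., 126.]), array([691.,  43.,   5.]))]
insert_30 [(0.97, array([353., 209.]), array([487.,  31.,   5.])), (0.91, array([350., 156.]), array([617.,  39.,   5.])), (0.72, array([349., 126.]), array([691.,  43.,   5.]))]
```

View pics/crop.png

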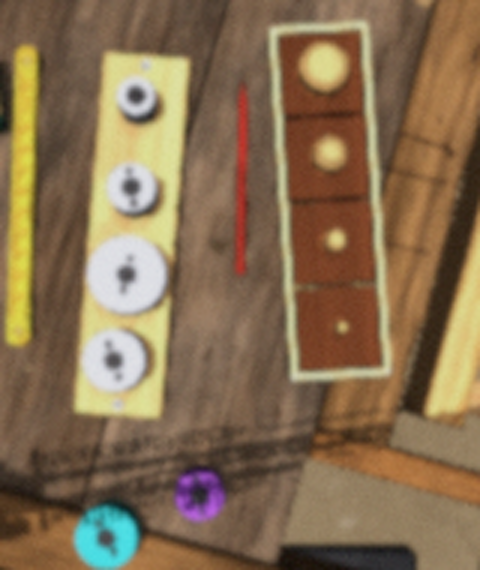

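```bash
python3 - <<'E'
from h import *
for n in ("top","scene"):
    P=cloud(n,np.load(n+"0.npz")["d"]).reshape(-1,3);P=P[np.isfinite(P[:,0])]
    print(n)
    for x in range(0,900,100):
        print(x,[ (int(np.percentile(q[:,2],99)) if len(q:=P[(P[:,0]>=x)&(P[:,0]<x+100)&(P[:,1]>=y)&(P[:,1]<y+100)])>3 else None) for y in range(-700,500,100)])
    q=P[(P[:,2]>150)&(P[:,0]>200)&(P[:,1]>200)&(P[:,0]<600)]
    if len(q): print("lamp",len(q),q.min(0).round(),q.max(0).round(),np.median(q,0).round())
E
```

```text
top
0 [None, None, None, None, -841, 2, 19, 39, 13, -369, -372, -385]
100 [None, None, None, 1, 2, 2, 325, 328, 278, -572, None, -570]
200 [None, None, None, 0, 2, 2, 346, 320, 2, 2, 32, None]
300 [None, None, -34, 0, 0, 0, -1, 3, 43, 43, 591, 552]
400 [None, None, None, 0, 0, 0, 23, 26, 61, 61, 22, 77]
500 [-42, -2, -41, 1, 1, 0, 22, 49, 61, 61, 568, 562]
600 [None, -41, -43, 1, 0, 0, 2, 51, 60, 59, 578, 567]
700 [None, None, -119, 0, 0, 0, 26, 49, 18, 28, 467, 371]
800 [None, None, None, 0, 0, 2, 27, 214, 205, 176, 180, 293]
lamp 25472 [203. 319. 150.] [600. 648. 599.] [418. 559. 298.]
scene
0 [None, None, None, None, None, 60, 345, 204, 51, -397, None, None]
100 [None, None, None, 1, 3, 2, 379, 362, 338, None, None, None]
200 [None, None, None, 1, 2, 2, 383, 309, 2, 40, 31, None]
300 [None, None, -40, 0, 1, 1, 1, 2, 44, 44, 325, 2]
400 [None, None, None, 1, 0, 0, 23, 49, 61, 62, 23, 77]
500 [None, None, None, 0, 0, 0, 22, 50, 61, 62, 101, 102]
600 [None, None, None, None, 0, 0, 2, 52, 61, 60, 100, 101]
700 [None, None, None, None, None, 0, 27, 49, 19, 29, 75, 383]
800 [None, None, None, None, None, None, 27, 278, 415, 393, 76, 378]
lamp 10492 [200. 317. 150.] [600. 649. 337.] [440. 565. 228.]
```

{"op": "play_rows", "data": {
  "steps": [
    {"delta_pos": [56, -67.7, 7], "yaw": 0.268, "jaw": 100},
    {"delta_pos": [56, -67.7, 7], "yaw": 0.268, "jaw": 100},
    {"delta_pos": [56, -67.7, 7], "yaw": 0.268, "jaw": 100},
    {"delta_pos": [56, -67.7, 7], "yaw": 0.268, "jaw": 100},
    {"delta_pos": [56, -67.7, 7], "yaw": 0.268, "jaw": 100},
    {"delta_pos": [56, -67.7, 7], "yaw": 0.268, "jaw": 100},
    {"delta_pos": [56, -67.7, 7], "yaw": 0.268, "jaw": 100},
    {"delta_pos": [56, -67.7, 7], "yaw": 0.268, "jaw": 100}
  ],
  "grip_force": 50
}}

```text
clock: 1.3
eef_pos: [329.7, -237.5, 199.7]
tcp_rot: [3.141, -0.001, -0.001]
contact_force: [0.6, -0.9, 1.2]
opening: 0.999
grasp_force: 0.0
```

{"op": "play_rows", "data": {
  "steps": [
    {"delta_pos": [19.5, -43.6, 5], "yaw": 0, "jaw": 100},
    {"delta_pos": [19.5, -43.6, 5], "yaw": 0, "jaw": 100},
    {"delta_pos": [19.5, -43.6, 5], "yaw": 0, "jaw": 100},
    {"delta_pos": [19.5, -43.6, 5], "yaw": 0, "jaw": 100},
    {"delta_pos": [19.5, -43.6, 5], "yaw": 0, "jaw": 100},
    {"delta_pos": [19.5, -43.6, 5], "yaw": 0, "jaw": 100},
    {"delta_pos": [19.5, -43.6, 5], "yaw": 0, "jaw": 100},
    {"delta_pos": [19.5, -43.6, 5], "yaw": 0, "jaw": 100}
  ]
}}

```text
clock: 2.1
eef_pos: [492.3, 126.2, 157.9]
tcp_rot: [-3.142, -0.001, 0.0]
contact_force: [0.9, -0.5, 0.6]
opening: 1.001
grasp_force: 0.0
```

{"op": "play_rows", "data": {
  "steps": [
    {"delta_pos": [0, 0, 0], "yaw": 0, "jaw": 100},
    {"delta_pos": [0, 0, 0], "yaw": 0, "jaw": 100},
    {"delta_pos": [0, 0, 0], "yaw": 0, "jaw": 100},
    {"delta_pos": [0, 0, 0], "yaw": 0, "jaw": 100},
    {"delta_pos": [0, 0, 0], "yaw": 0, "jaw": 100},
    {"delta_pos": [0, 0, 0], "yaw": 0, "jaw": 100},
    {"delta_pos": [0, 0, 0], "yaw": 0, "jaw": 100},
    {"delta_pos": [0, 0, 0], "yaw": 0, "jaw": 100}
  ]
}}

```text
clock: 2.9
eef_pos: [491.7, 123.7, 158.0]
tcp_rot: [-3.142, -0.0, -0.001]
contact_force: [0.7, 0.6, 0.4]
opening: 1.0
grasp_force: 0.0
```

{"op": "play_rows", "data": {
  "steps": [
    {"delta_pos": [2, -4.5, 1], "yaw": 0, "jaw": 100},
    {"delta_pos": [3.3, -7.5, 4], "yaw": 0, "jaw": 100},
    {"delta_pos": [3.3, -7.5, 8], "yaw": 0, "jaw": 100},
    {"delta_pos": [3.3, -7.5, 11], "yaw": 0, "jaw": 100},
    {"delta_pos": [3.3, -7.5, 12.5], "yaw": 0, "jaw": 100},
    {"delta_pos": [3.3, -7.5, 13.1], "yaw": 0, "jaw": 100},
    {"delta_pos": [3.3, -7.5, 13.1], "yaw": 0, "jaw": 100},
    {"delta_pos": [3.3, -7.5, 13.1], "yaw": 0, "jaw": 50}
  ]
}}

```text
clock: 3.7
eef_pos: [525.7, 199.1, 28.2]
tcp_rot: [-3.141, -0.002, -0.001]
contact_force: [0.2, -0.0, -0.7]
opening: 0.857
grasp_force: 0.0
```

{"op": "play_rows", "data": {
  "steps": [
    {"delta_pos": [0, 0, 0], "yaw": 0, "jaw": 20},
    {"delta_pos": [0, 0, 0], "yaw": 0, "jaw": 20},
    {"delta_pos": [0, 0, 0], "yaw": 0, "jaw": 20},
    {"delta_pos": [0, 0, 0], "yaw": 0, "jaw": 20},
    {"delta_pos": [0, 0, 0], "yaw": 0, "jaw": 20},
    {"delta_pos": [0, 0, 0], "yaw": 0, "jaw": 20},
    {"delta_pos": [0, 0, -1], "yaw": 0, "jaw": 20},
    {"delta_pos": [0, 0, -2], "yaw": 0, "jaw": 20}
  ]
}}

```text
clock: 4.5
eef_pos: [524.8, 198.9, 48.1]
tcp_rot: [-3.141, -0.0, -0.0]
contact_force: [0.6, 0.9, -1.3]
opening: 0.685
grasp_force: 54.0
```

{"op": "play_rows", "data": {
  "steps": [
    {"delta_pos": [0, 0, -3.5], "yaw": 0, "jaw": 20},
    {"delta_pos": [1, 1, -6], "yaw": 0, "jaw": 20},
    {"delta_pos": [4, 3.6, -6], "yaw": 0, "jaw": 20},
    {"delta_pos": [7, 6.3, -6], "yaw": 0, "jaw": 20},
    {"delta_pos": [10, 9, -6], "yaw": 0, "jaw": 20},
    {"delta_pos": [13, 11.7, -6], "yaw": 0, "jaw": 20},
    {"delta_pos": [16.6, 14.9, -6], "yaw": 0, "jaw": 20},
    {"delta_pos": [16.6, 14.9, -6], "yaw": 0, "jaw": 20}
  ]
}}

```text
clock: 5.3
eef_pos: [695.1, 45.9, 108.5]
tcp_rot: [3.141, -0.005, -0.003]
contact_force: [0.4, 0.5, -0.9]
opening: 0.688
grasp_force: 54.5
```

```bash
python3 - <<'E'
from h import *
p,d=vision.grab_frame("scene");cv2.imwrite("pics/s1.png",cv2.resize(p[120:340,220:500,::-1],None,fx=2.5,fy=2.5,interpolation=2))
print(r.sense()["eef_pos"],r.sense()["opening"])
E
```

```text
[692.56894347  47.76986084 107.85798581] 0.689227940672497
```

View pics/s1.png

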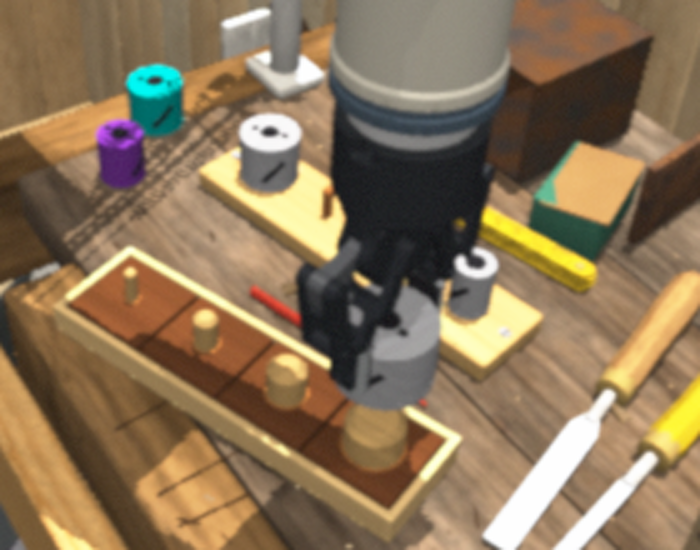

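The held saw hangs upright at crop (395,350), right above the thickest post at (375,435). Lowering it now.

{"op": "play_rows", "data": {
  "steps": [
    {"delta_pos": [0, 0, 0], "yaw": 0, "jaw": 20},
    {"delta_pos": [0, 0, 3], "yaw": 0, "jaw": 20},
    {"delta_pos": [0, 0, 4.5], "yaw": 0, "jaw": 20},
    {"delta_pos": [0, 0, 6], "yaw": 0, "jaw": 20},
    {"delta_pos": [0, 0, 6.8], "yaw": 0, "jaw": 20},
    {"delta_pos": [0, 0, 7.2], "yaw": 0, "jaw": 20},
    {"delta_pos": [0, 0, 7.4], "yaw": 0, "jaw": 20},
    {"delta_pos": [0, 0, 7.4], "yaw": 0, "jaw": 20}
  ]
}}

```text
clock: 6.15
eef_pos: [690.9, 50.1, 33.9]
tcp_rot: [-3.141, -0.0, -0.0]
contact_force: [0.2, 0.4, -0.3]
opening: 0.685
grasp_force: 54.7
```

{"op": "play_rows", "data": {
  "steps": [
    {"delta_pos": [0, 0, 0.1], "yaw": 0, "jaw": 20},
    {"delta_pos": [0, 0, 0.1], "yaw": 0, "jaw": 20},
    {"delta_pos": [0, 0, 0.1], "yaw": 0, "jaw": 100},
    {"delta_pos": [0, 0, 0.1], "yaw": 0, "jaw": 100},
    {"delta_pos": [0, 0, 0.1], "yaw": 0, "jaw": 100},
    {"delta_pos": [0, 0, 0.1], "yaw": 0, "jaw": 100},
    {"delta_pos": [0, 0, -0.5], "yaw": 0, "jaw": 100},
    {"delta_pos": [0, 0, -3], "yaw": 0, "jaw": 100}
  ]
}}

```text
clock: 6.95
eef_pos: [688.6, 49.8, 60.7]
tcp_rot: [3.141, 0.005, -0.0]
contact_force: [0.6, -0.3, 0.8]
opening: 1.002
grasp_force: 0.0
```

{"op": "play_rows", "data": {
  "steps": [
    {"delta_pos": [0, 0, -4.7], "yaw": 0, "jaw": 100},
    {"delta_pos": [-3, -2.1, -4.7], "yaw": 0, "jaw": 100},
    {"delta_pos": [-23, -15.8, -4.7], "yaw": 0, "jaw": 100},
    {"delta_pos": [-23, -15.8, -4.7], "yaw": 0, "jaw": 100},
    {"delta_pos": [-23, -15.8, -4.7], "yaw": 0, "jaw": 100},
    {"delta_pos": [-23, -15.8, -4.7], "yaw": 0, "jaw": 100},
    {"delta_pos": [-23, -15.8, -4.7], "yaw": 0, "jaw": 100},
    {"delta_pos": [-23, -15.8, -4.7], "yaw": 0, "jaw": 100}
  ]
}}

```text
clock: 7.75
eef_pos: [456.3, 209.6, 110.0]
tcp_rot: [3.141, 0.003, 0.003]
contact_force: [-1.2, -0.1, 0.0]
opening: 0.999
grasp_force: 0.0
```

```bash
python3 - <<'E'
from h import *
p,d=vision.grab_frame("scene");cv2.imwrite("pics/s2.png",cv2.resize(p[120:340,220:500,::-1],None,fx=2.5,fy=2.5,interpolation=2))
P=cloud("scene",d);q=P[(P[...,2]>60)&(P[...,2]<72)&(abs(P[...,0]-691)<40)&(abs(P[...,1]-50)<40)]
print(np.median(q,0),q.min(0),q.max(0))
print(r.sense()["eef_pos"],r.sense()["opening"])
E
```

```text
[691.41927715  47.60368949  65.28373388] [660.18181876  19.18155927  60.05531896] [719.91406378  79.08543176  68.17496951]
[458.88656637 209.05244614 110.36251587] 1.0023073797619682
```

View pics/s2.png

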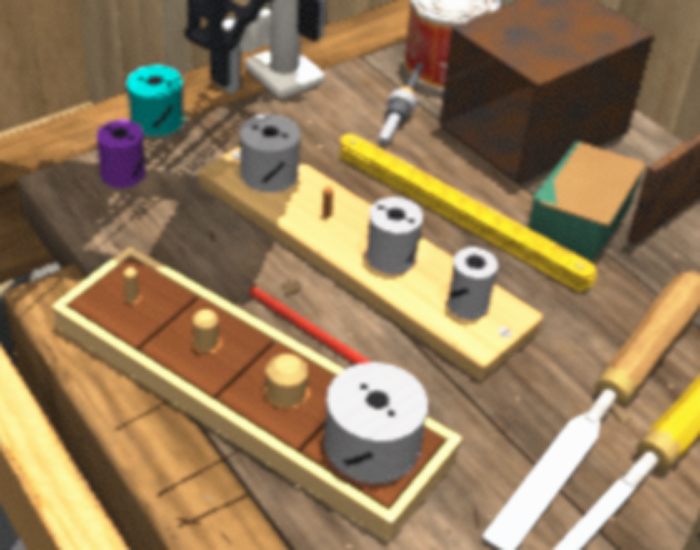

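saw_60 stands level on its block at crop (375,425), with its top at z≈65 as expected. Next is saw_48.

{"op": "play_rows", "data": {
  "steps": [
    {"delta_pos": [0, 0, 3], "yaw": 0, "jaw": 100},
    {"delta_pos": [0, 0, 6], "yaw": 0, "jaw": 100},
    {"delta_pos": [0, 0, 7.7], "yaw": 0, "jaw": 100},
    {"delta_pos": [0, 0, 8.3], "yaw": 0, "jaw": 100},
    {"delta_pos": [0, 0, 8.3], "yaw": 0, "jaw": 60},
    {"delta_pos": [0, 0, 8.3], "yaw": 0, "jaw": 10},
    {"delta_pos": [0, 0, 8.3], "yaw": 0, "jaw": 10},
    {"delta_pos": [0, 0, 8.3], "yaw": 0, "jaw": 10}
  ]
}}

```text
clock: 8.6
eef_pos: [461.7, 208.2, 28.1]
tcp_rot: [-3.141, -0.002, -0.0]
contact_force: [0.1, -1.7, 6.0]
opening: 0.542
grasp_force: 50.9
```

{"op": "play_rows", "data": {
  "steps": [
    {"delta_pos": [0, 0, 0], "yaw": 0, "jaw": 10},
    {"delta_pos": [0, 0, 0], "yaw": 0, "jaw": 10},
    {"delta_pos": [0, 0, 0], "yaw": 0, "jaw": 10},
    {"delta_pos": [0, 0, 0], "yaw": 0, "jaw": 10},
    {"delta_pos": [0, 0, 0], "yaw": 0, "jaw": 10},
    {"delta_pos": [0, 0, -1], "yaw": 0, "jaw": 10},
    {"delta_pos": [0, 0, -3], "yaw": 0, "jaw": 10},
    {"delta_pos": [0, 0, -4], "yaw": 0, "jaw": 10}
  ]
}}

```text
clock: 9.4
eef_pos: [461.3, 208.3, 68.7]
tcp_rot: [-3.141, -0.002, -0.0]
contact_force: [0.9, -0.6, -0.8]
opening: 0.542
grasp_force: 51.3
```

{"op": "play_rows", "data": {
  "steps": [
    {"delta_pos": [0, 0, -4.1], "yaw": 0, "jaw": 10},
    {"delta_pos": [3, 3, -4.1], "yaw": 0, "jaw": 10},
    {"delta_pos": [6, 6, -4.1], "yaw": 0, "jaw": 10},
    {"delta_pos": [9, 9, -4.1], "yaw": 0, "jaw": 10},
    {"delta_pos": [12, 12, -4.1], "yaw": 0, "jaw": 10},
    {"delta_pos": [15, 15, -4.1], "yaw": 0, "jaw": 10},
    {"delta_pos": [16.3, 16.3, -4.1], "yaw": 0, "jaw": 10},
    {"delta_pos": [16.3, 16.3, -4.1], "yaw": 0, "jaw": 10}
  ]
}}

```text
clock: 10.2
eef_pos: [625.2, 43.2, 108.2]
tcp_rot: [3.142, -0.001, -0.003]
contact_force: [-0.2, 0.3, -0.8]
opening: 0.535
grasp_force: 51.7
```

```bash
python3 - <<'E'
from h import *
p,d=vision.grab_frame("scene");cv2.imwrite("pics/s3.png",cv2.resize(p[120:340,220:500,::-1],None,fx=2.5,fy=2.5,interpolation=2))
vision.grab_frame("scene");print(r.sense()["eef_pos"],r.sense()["opening"])
E
```

```text
[622.82135871  45.14681273 107.74077748] 0.5426567748864841
```

View pics/s3.png

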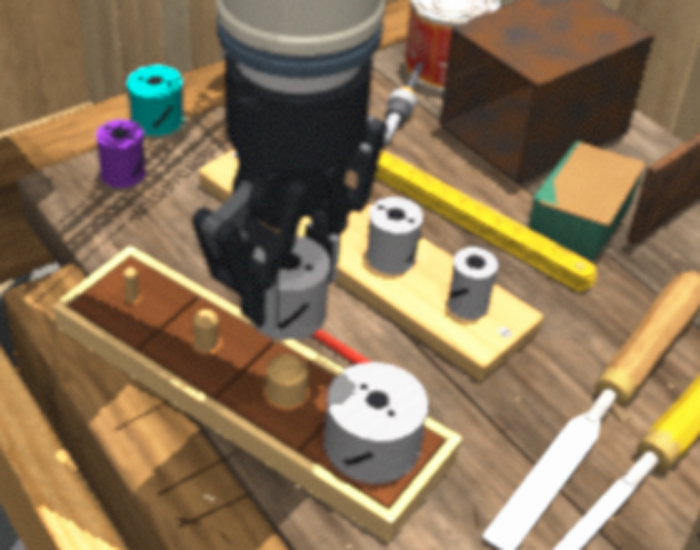

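saw_48 is held upright at crop (290,290), above its post at (287,380). Lowering it and releasing.

{"op": "play_rows", "data": {
  "steps": [
    {"delta_pos": [0, 0, 0], "yaw": 0, "jaw": 10},
    {"delta_pos": [0, 0, 3], "yaw": 0, "jaw": 10},
    {"delta_pos": [0, 0, 4.5], "yaw": 0, "jaw": 10},
    {"delta_pos": [0, 0, 6], "yaw": 0, "jaw": 10},
    {"delta_pos": [0, 0, 6.8], "yaw": 0, "jaw": 10},
    {"delta_pos": [0, 0, 7.2], "yaw": 0, "jaw": 10},
    {"delta_pos": [0, 0, 7.4], "yaw": 0, "jaw": 10},
    {"delta_pos": [0, 0, 7.4], "yaw": 0, "jaw": 10}
  ]
}}

```text
clock: 11.1
eef_pos: [623.9, 44.9, 34.1]
tcp_rot: [-3.142, -0.0, -0.0]
contact_force: [0.2, 0.2, -0.6]
opening: 0.538
grasp_force: 51.7
```

{"op": "play_rows", "data": {
  "steps": [
    {"delta_pos": [0, 0, 0.1], "yaw": 0, "jaw": 10},
    {"delta_pos": [0, 0, 0.1], "yaw": 0, "jaw": 10},
    {"delta_pos": [0, 0, 0.1], "yaw": 0, "jaw": 100},
    {"delta_pos": [0, 0, 0.1], "yaw": 0, "jaw": 100},
    {"delta_pos": [0, 0, 0.1], "yaw": 0, "jaw": 100},
    {"delta_pos": [0, 0, 0.1], "yaw": 0, "jaw": 100},
    {"delta_pos": [0, 0, -0.5], "yaw": 0, "jaw": 100},
    {"delta_pos": [0, 0, -3], "yaw": 0, "jaw": 100}
  ]
}}

```text
clock: 11.9
eef_pos: [621.7, 44.8, 62.2]
tcp_rot: [3.141, 0.005, -0.0]
contact_force: [0.4, 0.4, -0.5]
opening: 1.0
grasp_force: 0.0
```

{"op": "play_rows", "data": {
  "steps": [
    {"delta_pos": [0, 0, -4.7], "yaw": 0, "jaw": 100},
    {"delta_pos": [-0.5, -3, -4.7], "yaw": 0, "jaw": 100},
    {"delta_pos": [-3.3, -15.2, -4.7], "yaw": 0, "jaw": 100},
    {"delta_pos": [-3.3, -15.2, -4.7], "yaw": 0, "jaw": 100},
    {"delta_pos": [-3.3, -15.2, -4.7], "yaw": 0, "jaw": 100},
    {"delta_pos": [-3.3, -15.2, -4.7], "yaw": 0, "jaw": 100},
    {"delta_pos": [-3.3, -15.2, -4.7], "yaw": 0, "jaw": 100},
    {"delta_pos": [-3.3, -15.2, -4.7], "yaw": 0, "jaw": 100}
  ]
}}

```text
clock: 12.7
eef_pos: [590.9, 196.1, 111.0]
tcp_rot: [3.141, -0.0, -0.001]
contact_force: [0.1, 0.0, -0.5]
opening: 1.0
grasp_force: 0.0
```

```bash
python3 - <<'E'
from h import *
p,d=vision.grab_frame("scene")
P=cloud("scene",d)
for x,y in ((691,50),(624,45)):
    q=P[(P[...,2]>60)&(P[...,2]<80)&(abs(P[...,0]-x)<32)&(abs(P[...,1]-y)<40)]
    print(len(q),np.median(q,0),q.min(0),q.max(0))
print(r.sense()["eef_pos"])
E
```

```text
1039 [691.54012335  47.60090292  65.30064735] [660.48910053  19.55129494  60.012544  ] [719.85772843  79.30284284  68.50874266]
598 [623.21911637  42.36291957  65.22171718] [598.15910085  20.37843888  60.05995184] [645.72962432  68.58459447  68.16105222]
[590.95374656 195.83534561 110.99373318]
```

saw_48 is seated too, with its top at z≈65. Next is saw_38.

{"op": "play_rows", "data": {
  "steps": [
    {"delta_pos": [0, -0.1, 3], "yaw": 0, "jaw": 100},
    {"delta_pos": [0, -0.1, 6], "yaw": 0, "jaw": 100},
    {"delta_pos": [0, -0.1, 7.7], "yaw": 0, "jaw": 100},
    {"delta_pos": [0, -0.1, 8.3], "yaw": 0, "jaw": 100},
    {"delta_pos": [0, -0.1, 8.3], "yaw": 0, "jaw": 60},
    {"delta_pos": [0, -0.1, 8.3], "yaw": 0, "jaw": 10},
    {"delta_pos": [0, -0.1, 8.3], "yaw": 0, "jaw": 10},
    {"delta_pos": [0, -0.1, 8.3], "yaw": 0, "jaw": 10}
  ]
}}

```text
clock: 13.55
eef_pos: [591.6, 198.1, 29.3]
tcp_rot: [-3.141, -0.002, -0.0]
contact_force: [-0.9, -1.0, 4.4]
opening: 0.429
grasp_force: 49.5
```

{"op": "play_rows", "data": {
  "steps": [
    {"delta_pos": [0, 0, 0], "yaw": 0, "jaw": 10},
    {"delta_pos": [0, 0, 0], "yaw": 0, "jaw": 10},
    {"delta_pos": [0, 0, 0], "yaw": 0, "jaw": 10},
    {"delta_pos": [0, 0, 0], "yaw": 0, "jaw": 10},
    {"delta_pos": [0, 0, 0], "yaw": 0, "jaw": 10},
    {"delta_pos": [0, 0, -1], "yaw": 0, "jaw": 10},
    {"delta_pos": [0, 0, -3], "yaw": 0, "jaw": 10},
    {"delta_pos": [0, 0, -4], "yaw": 0, "jaw": 10}
  ]
}}

```text
clock: 14.35
eef_pos: [591.4, 198.2, 69.9]
tcp_rot: [-3.141, -0.002, -0.0]
contact_force: [1.0, -0.4, -0.1]
opening: 0.424
grasp_force: 50.1
```

{"op": "play_rows", "data": {
  "steps": [
    {"delta_pos": [0, 0, -4.1], "yaw": 0, "jaw": 10},
    {"delta_pos": [-0.5, 3, -4.1], "yaw": 0, "jaw": 10},
    {"delta_pos": [-1.5, 6.5, -4.1], "yaw": 0, "jaw": 10},
    {"delta_pos": [-2.2, 10, -4.1], "yaw": 0, "jaw": 10},
    {"delta_pos": [-3, 13, -4.1], "yaw": 0, "jaw": 10},
    {"delta_pos": [-3.5, 15.8, -4.1], "yaw": 0, "jaw": 10},
    {"delta_pos": [-3.5, 15.8, -4.1], "yaw": 0, "jaw": 10},
    {"delta_pos": [-3.5, 15.8, -4.1], "yaw": 0, "jaw": 10}
  ]
}}

```text
clock: 15.15
eef_pos: [555.9, 39.7, 109.4]
tcp_rot: [-3.141, -0.001, -0.002]
contact_force: [-0.0, -0.4, -1.0]
opening: 0.428
grasp_force: 50.4
```

```bash
python3 - <<'E'
from h import *
p,d=vision.grab_frame("scene");cv2.imwrite("pics/s4.png",cv2.resize(p[120:340,220:500,::-1],None,fx=2.5,fy=2.5,interpolation=2))
print(r.sense()["eef_pos"],r.sense()["opening"])
E
```

```text
[556.03435168  40.28280956 109.28229732] 0.4251999573433504
```

View pics/s4.png

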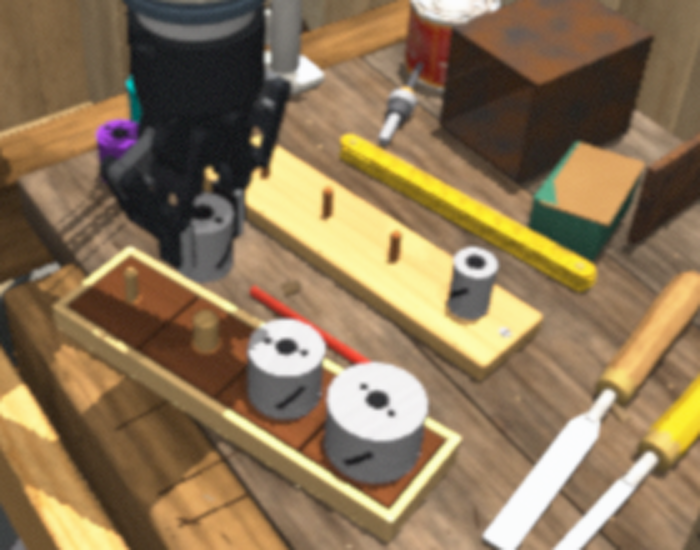

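saw_38 is held upright at crop (208,235), above its post at (205,330). saw_48 and saw_60 stand well.

{"op": "play_rows", "data": {
  "steps": [
    {"delta_pos": [0, 0, 0], "yaw": 0, "jaw": 10},
    {"delta_pos": [0, 0, 3], "yaw": 0, "jaw": 10},
    {"delta_pos": [0, 0, 4.5], "yaw": 0, "jaw": 10},
    {"delta_pos": [0, 0, 6], "yaw": 0, "jaw": 10},
    {"delta_pos": [0, 0, 6.8], "yaw": 0, "jaw": 10},
    {"delta_pos": [0, 0, 7.2], "yaw": 0, "jaw": 10},
    {"delta_pos": [0, 0, 7.5], "yaw": 0, "jaw": 10},
    {"delta_pos": [0, 0, 7.5], "yaw": 0, "jaw": 10}
  ]
}}

```text
clock: 16.0
eef_pos: [556.1, 40.1, 34.5]
tcp_rot: [-3.141, -0.001, -0.0]
contact_force: [0.5, 0.4, -1.8]
opening: 0.427
grasp_force: 50.4
```

{"op": "play_rows", "data": {
  "steps": [
    {"delta_pos": [0, 0, 0.1], "yaw": 0, "jaw": 10},
    {"delta_pos": [0, 0, 0.1], "yaw": 0, "jaw": 10},
    {"delta_pos": [0, 0, 0.1], "yaw": 0, "jaw": 100},
    {"delta_pos": [0, 0, 0.1], "yaw": 0, "jaw": 100},
    {"delta_pos": [0, 0, 0.1], "yaw": 0, "jaw": 100},
    {"delta_pos": [0, 0, 0.1], "yaw": 0, "jaw": 100},
    {"delta_pos": [0, 0, -0.5], "yaw": 0, "jaw": 100},
    {"delta_pos": [0, 0, -3], "yaw": 0, "jaw": 100}
  ]
}}

```text
clock: 16.8
eef_pos: [553.8, 39.8, 62.4]
tcp_rot: [3.141, 0.004, -0.0]
contact_force: [0.4, -0.0, 0.5]
opening: 1.0
grasp_force: 0.0
```

{"op": "play_rows", "data": {
  "steps": [
    {"delta_pos": [0, 0, -4.7], "yaw": 0, "jaw": 100},
    {"delta_pos": [2, -3, -4.7], "yaw": 0, "jaw": 100},
    {"delta_pos": [10.6, -15.5, -4.7], "yaw": 0, "jaw": 100},
    {"delta_pos": [10.6, -15.5, -4.7], "yaw": 0, "jaw": 100},
    {"delta_pos": [10.6, -15.5, -4.7], "yaw": 0, "jaw": 100},
    {"delta_pos": [10.6, -15.5, -4.7], "yaw": 0, "jaw": 100},
    {"delta_pos": [10.6, -15.5, -4.7], "yaw": 0, "jaw": 100},
    {"delta_pos": [10.6, -15.5, -4.7], "yaw": 0, "jaw": 100}
  ]
}}

```text
clock: 17.6
eef_pos: [660.8, 194.2, 110.6]
tcp_rot: [3.141, 0.001, -0.0]
contact_force: [-0.1, 0.5, -1.0]
opening: 0.997
grasp_force: 0.0
```

```bash
python3 - <<'E'
from h import *
p,d=vision.grab_frame("scene")
P=cloud("scene",d)
q=P[(P[...,2]>60)&(P[...,2]<80)&(abs(P[...,0]-556)<32)&(abs(P[...,1]-40)<40)]
print(len(q),np.median(q,0),q.min(0),q.max(0))
print(r.sense()["eef_pos"])
E
```

```text
342 [557.32744796  37.8967751   65.30057276] [538.08856277  20.26889172  60.05842374] [574.83960347  58.71143434  67.63208881]
[660.78863387 193.79221766 110.77107261]
```

{"op": "play_rows", "data": {
  "steps": [
    {"delta_pos": [0.1, -0.1, 3], "yaw": 0, "jaw": 100},
    {"delta_pos": [0.1, -0.1, 6], "yaw": 0, "jaw": 100},
    {"delta_pos": [0.1, -0.1, 7.7], "yaw": 0, "jaw": 100},
    {"delta_pos": [0.1, -0.1, 8.2], "yaw": 0, "jaw": 100},
    {"delta_pos": [0.1, -0.1, 8.2], "yaw": 0, "jaw": 60},
    {"delta_pos": [0.1, -0.1, 8.2], "yaw": 0, "jaw": 5},
    {"delta_pos": [0.1, -0.1, 8.2], "yaw": 0, "jaw": 5},
    {"delta_pos": [0.1, -0.1, 8.2], "yaw": 0, "jaw": 5}
  ]
}}

```text
clock: 18.45
eef_pos: [663.4, 196.1, 30.2]
tcp_rot: [-3.141, -0.002, -0.0]
contact_force: [-1.6, 0.1, 14.0]
opening: 0.34
grasp_force: 49.7
```

{"op": "play_rows", "data": {
  "steps": [
    {"delta_pos": [0, 0, 0], "yaw": 0, "jaw": 5},
    {"delta_pos": [0, 0, 0], "yaw": 0, "jaw": 5},
    {"delta_pos": [0, 0, 0], "yaw": 0, "jaw": 5},
    {"delta_pos": [0, 0, 0], "yaw": 0, "jaw": 5},
    {"delta_pos": [0, 0, 0], "yaw": 0, "jaw": 5},
    {"delta_pos": [0, 0, -1], "yaw": 0, "jaw": 5},
    {"delta_pos": [0, 0, -3], "yaw": 0, "jaw": 5},
    {"delta_pos": [0, 0, -4], "yaw": 0, "jaw": 5}
  ]
}}

```text
clock: 19.25
eef_pos: [663.5, 196.2, 70.9]
tcp_rot: [-3.141, -0.002, -0.0]
contact_force: [-0.3, -0.5, -0.9]
opening: 0.34
grasp_force: 49.3
```

{"op": "play_rows", "data": {
  "steps": [
    {"delta_pos": [0, 0, -4.1], "yaw": 0, "jaw": 5},
    {"delta_pos": [-3, 2.8, -4.1], "yaw": 0, "jaw": 5},
    {"delta_pos": [-6, 5.6, -4.1], "yaw": 0, "jaw": 5},
    {"delta_pos": [-9, 8.4, -4.1], "yaw": 0, "jaw": 5},
    {"delta_pos": [-12, 11.1, -4.1], "yaw": 0, "jaw": 5},
    {"delta_pos": [-15, 13.9, -4.1], "yaw": 0, "jaw": 5},
    {"delta_pos": [-17.5, 16.2, -4.1], "yaw": 0, "jaw": 5},
    {"delta_pos": [-17.5, 16.2, -4.1], "yaw": 0, "jaw": 5}
  ]
}}

```text
clock: 20.05
eef_pos: [483.9, 31.9, 109.9]
tcp_rot: [3.141, 0.003, -0.002]
contact_force: [0.6, -0.1, -0.5]
opening: 0.33
grasp_force: 49.5
```

```bash
python3 - <<'E'
from h import *
p,d=vision.grab_frame("scene");cv2.imwrite("pics/s5.png",cv2.resize(p[100:320,180:460,::-1],None,fx=2.5,fy=2.5,interpolation=2))
vision.grab_frame("scene");print(r.sense()["eef_pos"],r.sense()["opening"])
E
```

```text
[488.11289315  33.71108013 110.60381968] 0.334696458427876
```

View pics/s5.png

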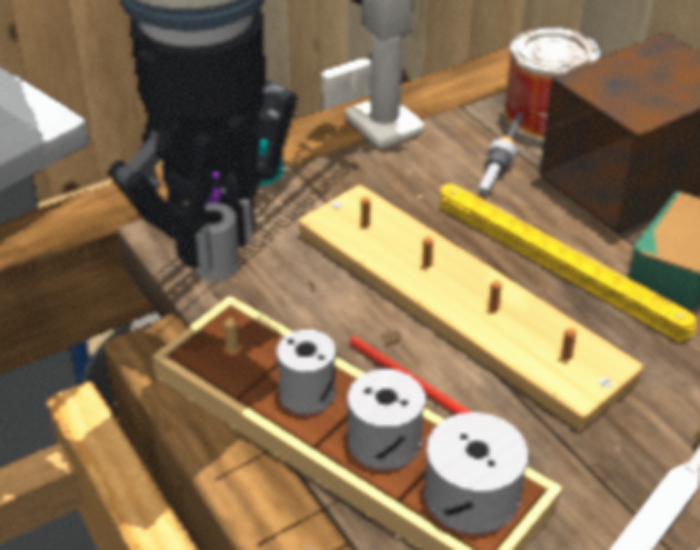

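saw_30 is upright at crop (218,240), but looks slightly left of its post at (232,335), since the arm was still settling. I'll measure it once before lowering.

```bash
python3 - <<'E'
from h import *
for n in ("scene","top"):
    p,d=vision.grab_frame(n);P=cloud(n,d)
    if n=="scene": cv2.imwrite("pics/s6.png",cv2.resize(p[160:260,220:360,::-1],None,fx=5,fy=5,interpolation=2))
    for lo,hi in ((96,112),(132,146)):
        q=P[(P[...,2]>lo)&(P[...,2]<hi)&(abs(P[...,0]-488)<22)&(abs(P[...,1]-34)<13)]
        if len(q): print(n,lo,len(q),np.median(q,0).round(),q.min(0).round(),q.max(0).round())
print(r.sense()["eef_pos"])
E
```

```text
scene 96 73 [498.  29. 106.] [492.  21.  99.] [501.  45. 112.]
scene 132 149 [494.  34. 141.] [474.  22. 132.] [501.  46. 143.]
[489.06893389  34.43319204 110.42300952]
```

View pics/s6.png

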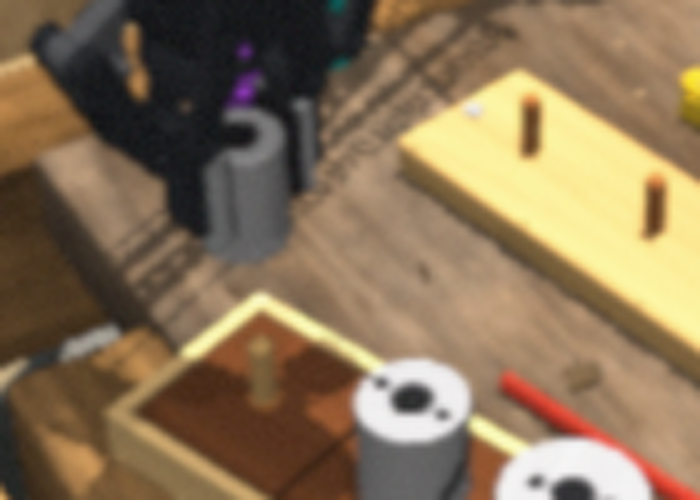

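saw_30's axis is at about (487,34) and its post at (488,34), so it is well within the play. Lowering it.

{"op": "play_rows", "data": {
  "steps": [
    {"delta_pos": [0, 0, 0], "yaw": 0, "jaw": 5},
    {"delta_pos": [0, 0, 3], "yaw": 0, "jaw": 5},
    {"delta_pos": [0, 0, 4.5], "yaw": 0, "jaw": 5},
    {"delta_pos": [0, 0, 6], "yaw": 0, "jaw": 5},
    {"delta_pos": [0, 0, 6.8], "yaw": 0, "jaw": 5},
    {"delta_pos": [0, 0, 7.1], "yaw": 0, "jaw": 5},
    {"delta_pos": [0, 0, 7.3], "yaw": 0, "jaw": 5},
    {"delta_pos": [0, 0, 7.3], "yaw": 0, "jaw": 5}
  ]
}}

```text
clock: 21.05
eef_pos: [488.0, 34.1, 37.1]
tcp_rot: [-3.142, -0.0, -0.0]
contact_force: [-0.2, 0.8, -1.3]
opening: 0.33
grasp_force: 49.5
```

{"op": "play_rows", "data": {
  "steps": [
    {"delta_pos": [0, 0, 0.1], "yaw": 0, "jaw": 5},
    {"delta_pos": [0, 0, 0.1], "yaw": 0, "jaw": 5},
    {"delta_pos": [0, 0, 0.1], "yaw": 0, "jaw": 100},
    {"delta_pos": [0, 0, 0.1], "yaw": 0, "jaw": 100},
    {"delta_pos": [0, 0, 0.1], "yaw": 0, "jaw": 100},
    {"delta_pos": [0, 0, 0.1], "yaw": 0, "jaw": 100},
    {"delta_pos": [0, 0, -0.5], "yaw": 0, "jaw": 100},
    {"delta_pos": [0, 0, -3], "yaw": 0, "jaw": 100}
  ]
}}

```text
clock: 21.85
eef_pos: [486.0, 33.8, 65.8]
tcp_rot: [3.141, 0.004, -0.0]
contact_force: [1.0, -0.2, -0.3]
opening: 1.001
grasp_force: 0.0
```

{"op": "play_rows", "data": {
  "steps": [
    {"delta_pos": [0, 0, -4], "yaw": 0, "jaw": 100},
    {"delta_pos": [0, 0, -8], "yaw": 0, "jaw": 100},
    {"delta_pos": [0, 5, -10], "yaw": 0, "jaw": 100},
    {"delta_pos": [0, 10, -10], "yaw": 0, "jaw": 100},
    {"delta_pos": [0, 15, -10], "yaw": 0, "jaw": 100},
    {"delta_pos": [0, 18, -10], "yaw": 0, "jaw": 100},
    {"delta_pos": [0, 18, -10], "yaw": 0, "jaw": 100},
    {"delta_pos": [0, 18, -10], "yaw": 0, "jaw": 100}
  ]
}}

```text
clock: 22.65
eef_pos: [487.4, -146.6, 167.1]
tcp_rot: [-3.141, -0.0, -0.002]
contact_force: [-0.8, 0.6, -0.2]
opening: 0.997
grasp_force: 0.0
```

```bash
python3 - <<'E'
from h import *
p,d=vision.grab_frame("scene");P=cloud("scene",d);cv2.imwrite("pics/s7.png",cv2.resize(p[120:340,220:500,::-1],None,fx=2.5,fy=2.5,interpolation=2))
for x,y in ((691,50),(624,45),(556,40),(488,34)):
    q=P[(P[...,2]>60)&(P[...,2]<80)&(abs(P[...,0]-x)<32)&(abs(P[...,1]-y)<40)]
    print(len(q),np.median(q,0).round(1),q.min(0).round(),q.max(0).round())
print(r.sense()["eef_pos"])
E
```

```text
1036 [691.2  47.4  65.2] [660.  19.  60.] [720.  79.  69.]
595 [623.4  42.8  65.3] [599.  20.  60.] [646.  68.  68.]
344 [557.5  37.8  65.3] [537.  21.  60.] [576.  58.  68.]
201 [487.8  32.   65.3] [472.  19.  60.] [503.  49.  68.]
[ 487.34071476 -145.81481965  166.98017581]
```

View pics/s7.png

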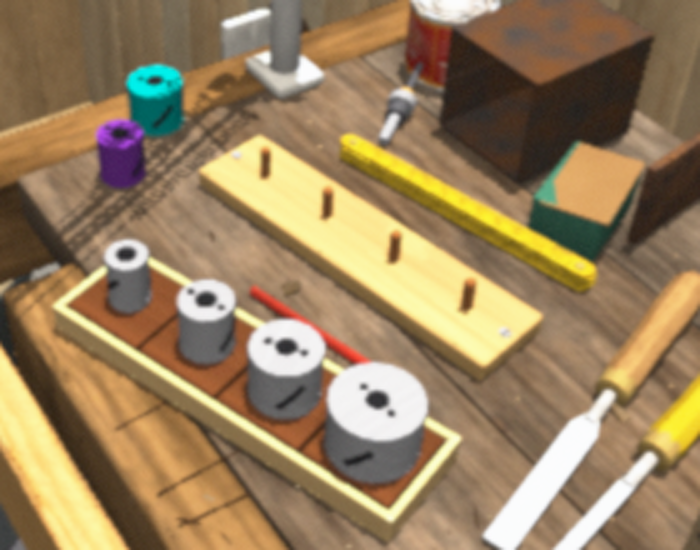

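All four saws stand upright in the tray, with their tops at z≈65, and the rack is empty. Handing in.

```bash
python3 -c "
from rig import r
print(r.sign_off())"
```

```text
the job is handed in; nothing more can be done
None
```

All four hole saws stand upright on their own posts in the storage tray with their tops level at about 65 mm, and I handed the job in at about 23 s on the robot's clock.

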